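# Seat a chamber slide in the imager's corner pocket

### The arm

A 6-joint arm with a two-finger parallel gripper is mounted at the origin on a cart in front of the work surface, level with it; the furniture and walls round the work are solid. World frame = base frame: x ahead of the robot, y to its left, z up, the work surface at z = 0. Lengths are in m, angles in rad, forces in N, time in s.
With the tool pointing down it reaches from about 0.25 to 0.8 m from the base axis. Payload 3.9 kg.
Tool frame: the origin (TCP) lies on the centre line of the jaws, within the pads' length; the fingertips stand 25 mm ahead of it and the grasp point (between the pads) lies 6 mm ahead of it; z points along the fingers, y is the line along which they close (so a half turn about z gives the same grasp; the last joint's range is limited). The gripper opens to 85 mm and grips with 20 to 120 N. Pads are 22 mm wide; open, the fingers measure 114 mm over their backs; the gripper's body (76 mm by 85 mm) begins 54 mm behind the grasp point. The pads swing forward as they close: fully open they stand 13 mm farther back than shut.
Start: joints at [0, 0.26, -0.138, 1.173, 0, 1.571], TCP at [0.525, -0, 0.231] pointing down, gripper open.
Joint ranges: [-2.78, 2.78], [-0.83, 1.72], [-1.28, 1.37], [-1.9, 2.12], [-1.57, 1.48], [-3.14, 3.14]. Speed limits (rad/s): [2.57, 2.57, 3.14, 3.14, 3.14, 3.14].

### API

Orientations are given as a unit quaternion [x, y, z, w].
In Python, from plant import state, read_camera, camera_info, sign_off gives the robot as it stands. The module is installed in compiled form; this text tells all that it offers.
- The arm moves only by the shell command python3 -m handwheel 'ROWS' [FORCE]. ROWS is JSON, a list of rows, each a list of 5 numbers: the shift along the world's x, y, z in m, then the turn about the world's z in rad, then the opening, from -1 (shut) to 1 (fully open). In form: [[dx, dy, dz, spin, jaw], ...]. A call has exactly 5 rows; each row is the pose to reach, as a shift and turn from the pose commanded when the call began; what a row does not reach only later rows make up. A row lasts 1/8 s, in which the tool goes at most 62.5 mm and 10.7 degrees, less where a joint would pass 70% of its speed; a pose out of reach is approached as far as the arm can. A call with a gripper value outside its range is refused whole. The fingers move at their own pace and stop on an object; FORCE is the grip in N (left out, the last holds). Time passes only in rows, so rows that repeat a pose let the fingers close, or fill a call up. It gives the time, the measured TCP pose, the force, the opening and the grip force at its end, in the units of the state.
- state(): the state, without advancing time (a new reading comes with each control period).
- read_camera(name): name is "scene" or "side" or "wrist"; returns (picture, depth): 400x640x3 uint8, blue, green, red; 400x640 float32, m along the optical axis (not along the pixel's ray), 0 where there is no reading.
- camera_info(name): a dict with "K" (3x3 intrinsics, pixels), "eye" and "rotation" of the camera in the world; the wrist camera has in their place "T_tool_cam" (4x4, takes a point from camera to tool coordinates, whose origin is the TCP and whose axes are the flange's). Camera axes: x right, y down, z forward; pixel columns grow to the right and rows downward; lengths in m; the calibration is good to about 2 mm. A picture is of the moment at which its call begins: read the wrist's pose just before it. camera_info takes no time and is no camera call.
- sign_off(): hands the job in; it is judged then, once.
The state is a dict: "clock": time; "q": joint angles; "joint_vel": joint speeds; "tau": joint torques, N m; "tcp_pos": TCP position; "tool_rot": TCP orientation; "contact_force": force on the tool from outside, world axes, zero at the start; "moment": the same for the moment, N m; "grip_width": opening from 0.0 (shut) to 1.0 (fully open); "gripper_force": force on a finger pad.
Only numpy, scipy, OpenCV 4.12 (cv2) and the standard library are available. Lean on these libraries where they do the work, as an engineer would, in place of code of your own. Each camera call takes 0.05 s, during which the arm holds its last target. There are 200 camera calls.

### The job

Load the eight-well chamber slide into the slide imager with your fingertips only: push it flat against the raised guide rail before it reaches the spring finger, then slide it along the rail, past the spring finger, until it sits fully home in the corner pocket against both the rail and the end stop with the spring finger closed behind it, and let go. The slide is only pushed: do not grip or lift it or tip it over, push gently because its bottom is glass, and leave the other things on the bench alone.

Things in the scene. Friction and masses are not known exactly. Their poses are not given: they have to be found in the camera images.
- imager: slide imager, fixed: low white cabinet 140 (x) x 244 (y) x 32 mm high; its top is a flat dark stage deck. Origin: centre of its underside, deck at z = +32 mm. x points to its far long side, y to its left end (seen from the robot). Place and yaw (up to 0.3 rad) vary
- pocket_seat (a point): on the deck: where the slide's origin lies when fully home in the corner (imager frame +35, +67, +32 mm); axes as the imager's: x across to the rail, y along it to the end stop. The end stop is an aluminium bar 13 mm high, face 38 mm beyond this point (imager y = +105 mm), reaching 31 mm from the rail toward the robot. A glass window lies flush under the pocket
- rail_start (a point): on the deck at the foot of the guide rail's face, near the rail's right end (imager frame +48, -105, +32 mm); axes as the imager's. The rail is a straight aluminium bar 6 mm high, 11 mm wide, along the deck's far long side, its face at x = +48 mm of the imager, from y = -114 to +112 mm; the slide goes on its near (-x) side
- chamber_slide: white glass-bottomed eight-well chamber slide 26 (x) x 76 (y) x 14 mm high, upright sides, two rows of four wells, 28 to 56 g; origin: centre of its underside. Lies loose on the right half of the deck, clear of the rail, short of the spring finger, up to 0.45 rad askew; its +y end leads into the pocket. It slides easily; passing the spring finger takes 1 to 5 N
- spring_finger (a joint): angle of the spring finger, a bent steel rod 5 mm thick, at most 8 mm high, on an upright pivot beside the pocket (imager frame +10, +74 mm). 0 = at rest. A slide coming along the rail pushes its bevelled nose aside toward the robot (to about 0.15 rad); it springs back by itself to below 0.08 behind the seated slide's trailing end and holds it
- finger_nose (a point): tip of the spring finger's nose, 4 mm above the deck; at rest it reaches 7 mm into the slide's path at the mouth of the pocket. The bent rod lies between imager y = +3 mm (start of its bevel) and its pivot, always on the slide's near side
- vial: small white vial with a blue cap, 20 mm across and 44 mm high, standing on the deck's front edge at its left end; leave it. Origin: centre of its underside
- drop_bottle_blue: white dropper bottle with a blue cap, 34 mm across and 70 mm high, standing on the bench to the left of the imager; leave it. Origin: centre of its underside
- tweezers: steel tweezers 128 x 18 x 10 mm lying on the bench to the right of the imager; leave them. Origin: centre of its underside

How it is judged:
On the way:
1. the slide lies flat against the guide rail, its leading end not yet past the nose of the spring finger (x of chamber_slide in the frame of pocket_seat above -0.0025 m and angle between the y axis of chamber_slide and the y axis of imager, either way round below 0.05 rad and y of chamber_slide in the frame of pocket_seat below -0.075 m), for 0.1 s.
At the end, for the whole second after the job is handed in: the chamber slide lies flat and at rest in the corner pocket within 2.5 mm of fully home, both across to the rail and along to the end stop, parallel to the rail within 0.04 rad, and the spring finger has sprung back below 0.08 rad behind it (x of chamber_slide in the frame of pocket_seat between -0.0025 and 0.0025 m and y of chamber_slide in the frame of pocket_seat between -0.0025 and 0.0025 m and z of chamber_slide in the frame of pocket_seat below 0.002 m and angle between the y axis of chamber_slide and the y axis of imager, either way round below 0.04 rad and angle between chamber_slide's own z axis and vertical below 0.05 rad and value of joint spring_finger below 0.08 rad and linear speed of chamber_slide below 0.01 m/s); the robot touches nothing.
It fails at once if the slide is lifted more than 6 mm off the deck (z of chamber_slide in the frame of pocket_seat above 0.006 m).
It fails at once if the slide is tipped by more than 0.3 rad (angle between chamber_slide's own z axis and vertical above 0.3 rad).
It fails at once if the slide is gripped or pressed hard, with more than 25 N between it and the fingers (contact force between chamber_slide and the fingers above 25 N).
It fails at once if the vial, the dropper bottle or the tweezers are shifted by more than 15 mm (distance of any of vial, drop_bottle_blue, tweezers from where it was at the start of the episode above 0.015 m).
It also fails if it takes over 40 s, if anything falls off the work surface, if the arm or the gripper's body presses on something with over 40 N, if the wrist force passes 120 N, or if a joint passes its speed limit or range.

## Working session

There is one attempt and no reset: what is moved stays moved. The work goes in short steps, Python scripts to look and compute and a shell command to move; the robot and the scene stay as the last step left them, time stands still between calls to the robot, and variables do not carry over. Pictures are saved under pics/ and viewed, at most 10 in all, crops included, and the job is handed in when it is done.

```bash
mkdir -p pics; cat > h.py <<'E'
import numpy as np, cv2
from plant import state, read_camera, camera_info
from scipy.spatial.transform import Rotation as R
def cloud(name):
    s=state(); im,d=read_camera(name); c=camera_info(name); K=np.array(c["K"])
    v,u=np.mgrid[:400,:640]
    P=np.stack([(u-K[0,2])/K[0,0]*d,(v-K[1,2])/K[1,1]*d,d],-1)
    if "eye" in c: Rm=np.array(c["rotation"]); t=np.array(c["eye"])
    else:
        T=np.array(c["T_tool_cam"]); Rt=R.from_quat(s["tool_rot"]).as_matrix()
        Rm=Rt@T[:3,:3]; t=Rt@T[:3,3]+np.array(s["tcp_pos"])
    W=P@Rm.T+t; W[d==0]=np.nan
    return im,d,W
E
python3 - <<'E'
from h import *
print(state())
for n in ["scene","wrist"]:
    im,d,W=cloud(n); cv2.imwrite(f"pics/{n}0.png",im); np.save(n+"0.npy",W)
    print({k:np.round(v,3).tolist() for k,v in camera_info(n).items()})
E
```

```text
{'clock': 0.0, 'q': array([-1.67383010e-06,  2.60654854e-01, -1.39421819e-01,  1.17269488e+00,
       -6.53521411e-08,  1.57077552e+00]), 'joint_vel': array([-0.00036915, -0.00110273,  0.00034574, -0.00085788,  0.00045197,
        0.00131603]), 'tau': array([-3.22425103e-04, -4.05677426e+01,  2.53926122e+01,  1.89446745e-02,
       -4.02533055e-05,  2.61086342e-05]), 'tcp_pos': array([ 5.24291955e-01, -8.98560230e-07,  2.29760245e-01]), 'tool_rot': array([ 7.07099672e-01,  7.07113201e-01, -6.98362372e-04, -6.98331860e-04]), 'contact_force': array([-0.37448043, -0.79894927, -0.75032263]), 'moment': array([-0.00202831,  0.04089743,  0.01770709]), 'gripper_force': 0.0, 'grip_width': 0.998043500996962}Traceback (most recent call last):
  File "<stdin>", line 4, in <module>
  File "h.py", line 12, in cloud
    W=P@Rm.T+t; W[d==0]=np.nan
      ~^~~~~
ValueError: matmul: Input operand 1 has a mismatch in its core dimension 0, with gufunc signature (n?,k),(k,m?)->(n?,m?) (size 4 is different from 3)
```

```bash
sed -i 's/Rm=np.array(c\["rotation"\]);/Rm=R.from_quat(c["rotation"]).as_matrix();/' h.py
python3 - <<'E'
from h import *
for n in ["scene","wrist"]:
    im,d,W=cloud(n); cv2.imwrite(f"pics/{n}0.png",im); np.save(n+"0.npy",W)
    print({k:np.round(v,3).tolist() for k,v in camera_info(n).items()})
    print(W[200,320],W[300,320])
E
```

```text
{'K': [[417.197, 0.0, 320.822], [0.0, 417.197, 201.676], [0.0, 0.0, 1.0]], 'eye': [-0.071, -0.534, 0.713], 'rotation': [0.81, -0.389, 0.197, -0.392]}
[0.62438511 0.00530407 0.03119206] [ 0.38240104 -0.18679643  0.00133722]
{'K': [[310.707, 0.0, 319.656], [0.0, 310.707, 194.86], [0.0, 0.0, 1.0]], 'T_tool_cam': [[-0.001, -0.948, -0.317, 0.081], [1.0, -0.0, -0.001, -0.0], [0.001, -0.317, 0.948, -0.143], [0.0, 0.0, 0.0, 1.0]]}
[ 0.52394785 -0.04049051  0.02779859] [ 0.52387136 -0.2022842  -0.00079154]
```

View pics/scene0.png

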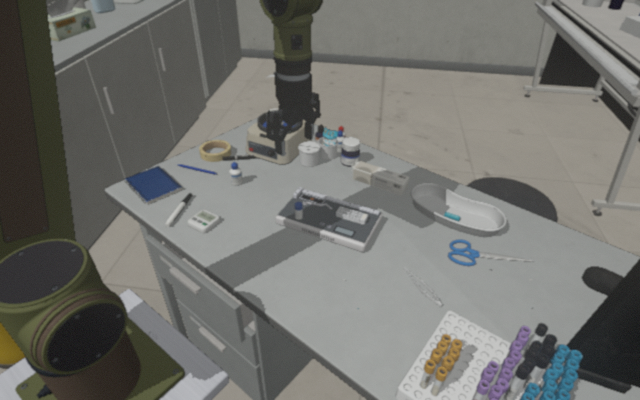

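View pics/wrist0.png

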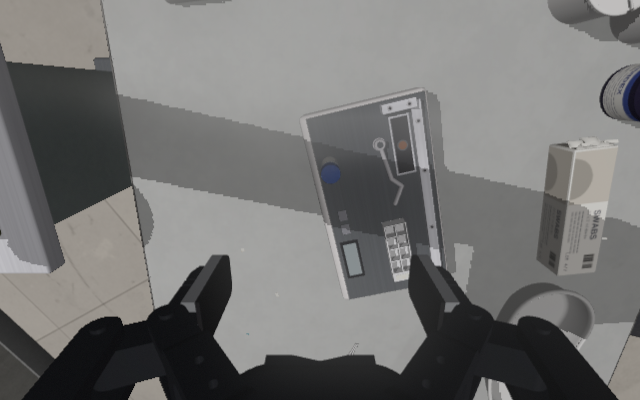

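The wrist view shows the imager's corners at about (303,118), (423,90), (445,290) and (347,298). The slide is at (398,250), the vial at (330,172), the finger pivot at (379,145) with its nose near (398,200), and the end stop at (400,104). Next I measure these from depth.

```bash
cat > m.py <<'E'
from h import *
def fit(W,im,scr=None):
    z=W[...,2]; reg=np.zeros(z.shape,bool); reg[60:320,280:470]=1
    m=reg&(z>.022)&(z<.06)
    n,l,st,c=cv2.connectedComponentsWithStats(m.astype(np.uint8))
    k=1+np.argmax(st[1:,4]); m=l==k
    return m
if __name__=="__main__":
    W=np.load("wrist0.npy"); im=cv2.imread("pics/wrist0.png"); m=fit(W,im)
    z=W[...,2]; print("deck z",np.nanmedian(z[m]))
    r=cv2.minAreaRect(W[m][:,:2].astype(np.float32)*1000); print("imager",r,cv2.boxPoints(r).tolist())
    dz=np.nanmedian(z[m])
    s=np.zeros(z.shape,bool); s[215:290,375:420]=1; s&=(z>dz+.009)&(z<dz+.02)
    r=cv2.minAreaRect(W[s][:,:2].astype(np.float32)*1000); print("slide",s.sum(),np.median(z[s]),r,cv2.boxPoints(r).tolist())
    print("pivot",W[145,379],"vial",W[172,330])
    cv2.imwrite("pics/crop1.png",cv2.resize(im[80:310,280:460],None,fx=2.6,fy=2.6,interpolation=cv2.INTER_CUBIC))
E
python3 m.py
```

```text
deck z 0.03175378523971034
imager ((594.675537109375, -45.62635803222656), (140.36129760742188, 240.36082458496094), 13.097978591918945) [[499.0857849121094, 55.523311614990234], [553.5556640625, -178.5842742919922], [690.2652587890625, -146.77603149414062], [635.79541015625, 87.33155822753906]]
slide 586 0.04477595017339808 ((617.7974243164062, -99.59424591064453), (26.262832641601562, 76.21037292480469), 13.808585166931152) [[595.9506225585938, -65.72454833984375], [614.1404418945312, -139.73233032226562], [639.6442260742188, -133.4639434814453], [621.4544067382812, -59.45616149902344]]
pivot [0.58735943 0.02624391 0.03928338] vial [0.53391688 0.00536954 0.07453732]
```

View pics/crop1.png

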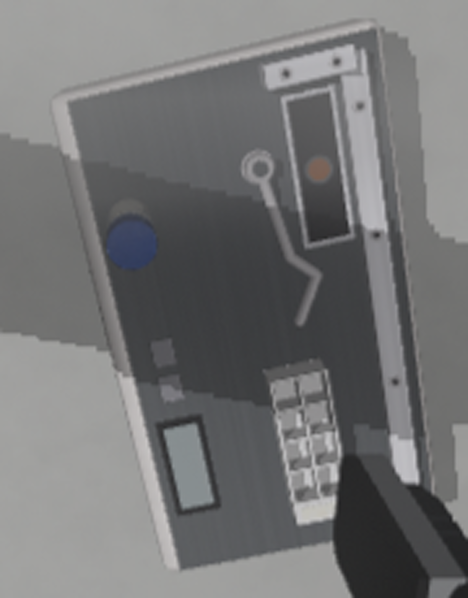

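The crop shows the slide nearly parallel to the rail, with its leading end short of the rod. I'll shut the jaws, turn the tool in line with the imager, and look again without the fingers in the way.

```bash
python3 -m handwheel '[[0,-0.01,0,0.18,-1],[0,-0.02,0,0.36,-1],[0,-0.03,0,0.54,-1],[0,-0.04,0,0.72,-1],[0,-0.05,0,0.9,-1]]' 20; python3 -m handwheel '[[0,0,0,0.18,-1],[0,0,0,0.36,-1],[0,0,0,0.54,-1],[0,0,0,0.72,-1],[0,0,0,0.9,-1]]'
python3 - <<'E'
from h import *
im,d,W=cloud("wrist"); cv2.imwrite("pics/wrist1.png",im); np.save("wrist1.npy",W); s=state(); print(s["q"],s["tcp_pos"],R.from_quat(s["tool_rot"]).as_matrix().round(3))
E
```

```text
clock: 0.78
tcp_pos: [0.5247, -0.0503, 0.2302]
tool_rot: [0.326, 0.945, -0.0, -0.0]
contact_force: [0.8, 0.1, 0.2]
grip_width: 0.003
gripper_force: 0.0
clock: 1.4
tcp_pos: [0.5247, -0.05, 0.2302]
tool_rot: [-0.117, 0.993, 0.0, -0.0]
contact_force: [0.2, 0.6, 0.1]
grip_width: -0.001
gripper_force: 0.0
[-9.49399209e-02  2.64361011e-01 -1.33035727e-01  1.17426852e+00
 -3.88362385e-05 -3.33619408e-01] [ 0.5246884  -0.04997661  0.23023005] [[-0.972 -0.236 -0.001]
 [-0.236  0.972  0.   ]
 [ 0.001  0.    -1.   ]]
```

View pics/wrist1.png

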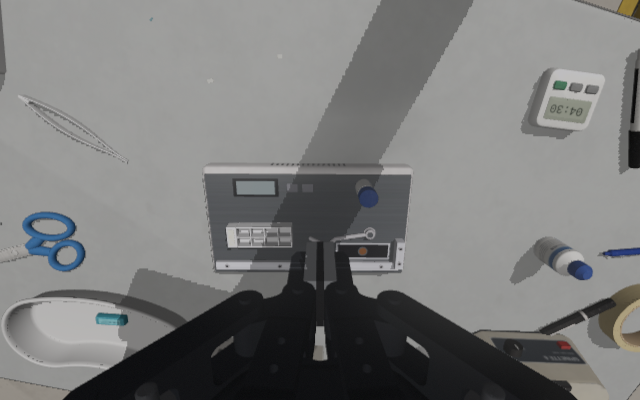

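The view now shows the whole imager. Its corners are about (205,165), (411,165), (403,270) and (215,272), and the slide is at (260,236).

```bash
cat > m2.py <<'E'
from h import *
W=np.load("wrist1.npy"); z=W[...,2]
reg=np.zeros(z.shape,bool); reg[150:285,190:430]=1
dk=reg.copy(); dk[:,310:]=0; dz=np.nanmedian(z[190:215,220:340]); print("deck z",dz)
m=reg&(z>dz-.006)&(z<dz+.02)
m[232:,285:360]=0
r=cv2.minAreaRect(W[m][:,:2].astype(np.float32)*1000); print("imager",r)
a=np.deg2rad(r[2]) ; a=a if r[1][0]<r[1][1] else a-np.pi/2
c=np.array(r[0]); X=np.array([np.cos(a),np.sin(a)]); Y=np.array([-X[1],X[0]])
s=np.zeros(z.shape,bool); s[215:260,215:300]=1; s&=(z>dz+.009)&(z<dz+.02)
q=cv2.minAreaRect(W[s][:,:2].astype(np.float32)*1000); d=np.array(q[0])-c; print("slide",q,"im:",d@X,d@Y,np.median(z[s]))
# rail (height 6mm) 
L=np.stack([(W[...,:2]*1000-c)@X,(W[...,:2]*1000-c)@Y],-1)
k=m&(z>dz+.004)&(z<dz+.008)&(L[...,0]>35)
p=L[k]; print("rail x",np.percentile(p[:,0],[2,50,98]),np.percentile(p[:,1],[1,99]),"slope",np.polyfit(p[:,1],p[:,0],1))
k=m&(z>dz+.010)&(L[...,1]>90)&(L[...,0]>0); p=L[k]; print("stop",np.percentile(p,[2,50,98],axis=0))
print("pivot",L[233,370],"yaw",a,"c",c)
E
python3 m2.py
```

```text
deck z 0.03161844374815237
imager ((594.2928466796875, -48.24391174316406), (138.79983520507812, 242.0753173828125), 13.000265121459961)
slide ((617.5750732421875, -100.99862670898438), (26.3969783782959, 75.88629150390625), 13.48075008392334) im: 10.818013763860247 -56.64002650985835 0.04477674141945723
rail x [48.1891655  53.29413446 59.14498407] [-111.96744466  105.29601953] slope [-2.21024062e-03  5.32612061e+01]
stop [[ 17.43917508 104.87816227]
 [ 34.32853154 109.41322214]
 [ 52.07567998 114.54536043]]
pivot [ 8.71175662 74.08814922] yaw 0.22689743000165685 c [594.29284668 -48.24391174]
```

```bash
python3 -m handwheel '[[0.03,-0.03,-0.02,0,-1],[0.058,-0.059,-0.06,-0.006,-1],[0.058,-0.059,-0.11,-0.006,-1],[0.058,-0.059,-0.15,-0.006,-1],[0.058,-0.059,-0.168,-0.006,-1]]'
python3 - <<'E'
from h import *
im,d,W=cloud("side"); cv2.imwrite("pics/side.png",im)
im,d,W=cloud("wrist"); np.save("wrist2.npy",W); cv2.imwrite("pics/w2.png",im)
E
```

```text
clock: 2.08
tcp_pos: [0.5806, -0.1087, 0.0593]
tool_rot: [-0.11, 0.994, 0.001, -0.003]
contact_force: [-0.3, 0.9, 0.8]
grip_width: -0.005
gripper_force: 0.0
```

View pics/w2.png

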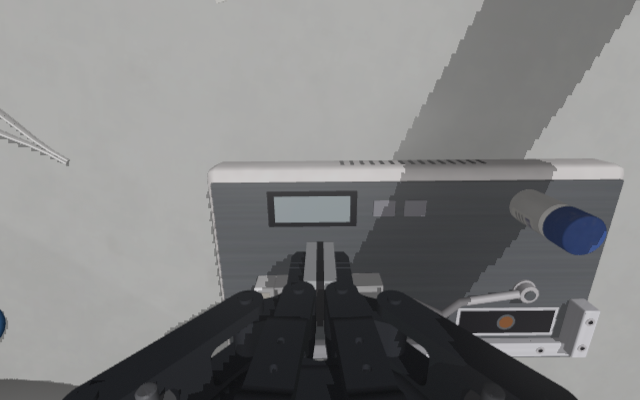

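The jaws are at the slide's near side, over its middle. Now I push it towards the rail.

```bash
python3 -m handwheel '[[0.010,0.0023,0,0,-1],[0.017,0.0039,0,0,-1],[0.023,0.0053,0,0,-1],[0.029,0.0067,0,0,-1],[0.033,0.0077,0,0,-1]]'
python3 -m handwheel '[[0.001,0.0002,0,0,-1],[0.002,0.0005,0,0,-1],[0.003,0.0007,0,0,-1],[0.004,0.0009,0,0,-1],[0.004,0.0009,0,0,-1]]'
```

```text
clock: 2.8
tcp_pos: [0.6166, -0.1012, 0.0628]
tool_rot: [-0.111, 0.994, -0.0, 0.0]
contact_force: [0.5, -0.2, -0.2]
grip_width: 0.003
gripper_force: 0.0
clock: 3.42
tcp_pos: [0.62, -0.1004, 0.0626]
tool_rot: [-0.111, 0.994, -0.0, 0.0]
contact_force: [-0.6, 0.1, 0.3]
grip_width: 0.005
gripper_force: 0.0
```

```bash
cat > m3.py <<'E'
from h import *
import sys
X=np.array([.9743,.2252]); Y=np.array([-.2252,.9743]); c=np.array([594.3,-48.2])
def loc(W): 
    v=W[...,:2]*1000-c; return np.stack([v@X,v@Y],-1)
def slide(name="scene",out=None):
    s=state(); t=np.array(s["tcp_pos"]); print("tcp im",loc(t[None])[0].round(1),t[2].round(4),"F",s["contact_force"].round(1))
    im,d,W=cloud(name); L=loc(W); z=W[...,2]
    if out: cv2.imwrite(out,im)
    m=(abs(L[...,0])<65)&(abs(L[...,1])<121)&(z>.0415)&(z<.048)&(L[...,0]>-5)&(L[...,1]<104)
    n,l,st,_=cv2.connectedComponentsWithStats(m.astype(np.uint8))
    for k in range(1,n):
        if st[k,4]>15:
            p=L[l==k]; r=cv2.minAreaRect(p.astype(np.float32)); print(name,st[k,4],"x",np.percentile(p[:,0],[1,99]).round(1),"y",np.percentile(p[:,1],[1,99]).round(1),[np.round(i,1) for i in r],im[l==k].mean().round())
    return im,W
if __name__=="__main__":
    for n in sys.argv[2:]: slide(n,f"pics/{sys.argv[1]}_{n}.png")
E
python3 m3.py a scene wrist
python3 -c "
import cv2;cv2.imwrite('pics/a.png',cv2.resize(cv2.imread('pics/a_wrist.png')[200:,180:460],None,fx=2,fy=2))"
```

```text
tcp im [ 13.3 -56.7] 0.0626 F [-0.6  0.1  0.3]
scene 183 x [-4.8 24.7] y [-93.7 -19. ] [array([ 10.6, -56.5]), array([75.5, 31. ]), np.float64(89.8)] 150.0
tcp im [ 13.3 -56.6] 0.0626 F [-0.1 -0.3  0.4]
wrist 2654 x [-2.  24.1] y [-94.2 -19.1] [array([ 11.5, -56.7]), array([27.2, 76.2]), np.float64(0.8)] 173.0
```

View pics/a.png

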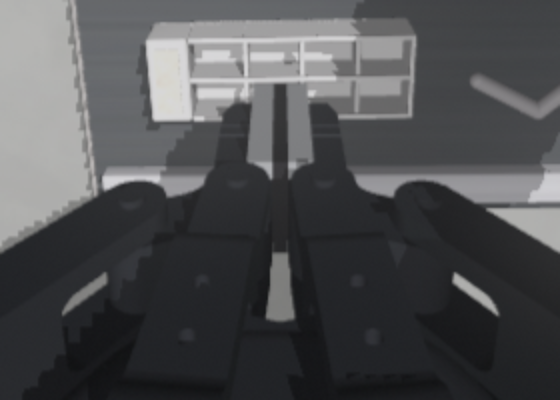

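The slide hasn't moved and the fingertips look to be above it. I'll measure the actual tip height.

```bash
python3 - <<'E'
from m3 import *
for n in ["wrist","side","scene"]:
    im,d,W=cloud(n); L=loc(W); z=W[...,2]*1000
    if n=="side":
        cv2.imwrite("pics/side2.png",im)
        k=(abs(L[...,0]-12)<40)&(abs(L[...,1]+57)<45)&(z>30)&(z<120); v,u=np.where(k); print("px",u.min(),u.max(),v.min(),v.max())
        a=im[max(0,v.min()-10):v.max()+10,max(0,u.min()-10):u.max()+10]; f=min(6,780/a.shape[1],580/a.shape[0]); cv2.imwrite("pics/side2c.png",cv2.resize(a,None,fx=f,fy=f))
    k=(abs(L[...,0]-13)<25)&(abs(L[...,1]+57)<30)&(z>47.5)&(z<110)
    p=np.c_[L[k],z[k]]; print(n,len(p))
    for lo in range(47,80,4):
        q=p[(p[:,2]>=lo)&(p[:,2]<lo+4)]
        if len(q): print(lo,len(q),q.min(0).round(1),q.max(0).round(1))
E
```

```text
wrist 3714
47 1 [  5.3 -86.2  47.6] [  5.3 -86.2  47.6]
63 23 [  1.8 -63.1  65.3] [  2.7 -50.7  66.9]
67 129 [  1.2 -68.5  67.1] [  6.5 -45.   70.9]
71 222 [  1.2 -70.7  71. ] [  6.5 -43.3  75. ]
75 232 [  1.1 -70.5  75. ] [  6.7 -43.4  79. ]
79 275 [  1.1 -70.5  79. ] [  6.8 -43.4  83. ]
px 319 364 185 231
side 176
47 33 [ -2.3 -86.6  47.6] [ 24.8 -27.1  50.8]
63 1 [  4.6 -50.8  66.5] [  4.6 -50.8  66.5]
67 6 [  1.9 -63.3  67.4] [  9.1 -43.9  70.6]
71 12 [  1.2 -68.2  71.9] [ 18.3 -44.3  74.8]
75 10 [  1.  -69.8  75.1] [ 22.1 -51.   78.8]
79 20 [  0.6 -70.3  79. ] [ 21.4 -42.9  82.8]
scene 171
47 17 [ -4.9 -86.9  47.5] [ 22.2 -29.   48.7]
63 2 [  3.3 -62.8  66.2] [  8.4 -62.2  66.5]
67 9 [ -1.  -67.3  67.5] [ 23.5 -49.4  70.9]
71 11 [  0.2 -68.6  71.1] [  6.1 -44.9  75. ]
75 17 [ -2.9 -69.2  75.1] [ 16.9 -45.2  78.9]
79 11 [ -1.4 -69.7  79.4] [ 14.8 -44.6  83. ]
```

View pics/side2c.png

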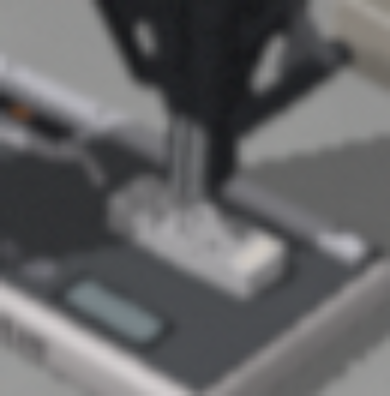

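```bash
python3 - <<'E'
from m3 import *
im,d,W=cloud("wrist"); L=loc(W)
for u in (312,330):
  for v in range(230,292,4): print(u,v,L[v,u].round(1),(W[v,u,2]*1000).round(1),im[v,u])
E
```

```text
312 230 [ 10.7 -61.5] 34.8 [193 191 192]
312 234 [ 11.1 -61.4] 39.7 [160 160 160]
312 238 [ 10.8 -61.3] 45.5 [158 158 159]
312 242 [  1.5 -60.6] 68.5 [128 126 126]
312 246 [  2.  -60.6] 71.7 [131 129 128]
312 250 [  1.6 -60.4] 76.4 [131 129 128]
312 254 [  1.7 -60.4] 80.0 [130 128 128]
312 258 [  1.3 -60.3] 84.4 [130 128 127]
312 262 [  1.6 -60.2] 87.2 [130 128 127]
312 266 [  1.9 -60.1] 89.9 [130 128 127]
312 270 [  1.9 -60.1] 93.1 [129 127 126]
312 274 [  1.9 -60. ] 96.1 [129 127 126]
312 278 [  2.3 -60. ] 98.3 [129 127 126]
312 282 [  2.6 -59.9] 100.6 [178 175 174]
312 286 [  1.6 -59.8] 104.7 [53 51 50]
312 290 [  1.1 -59.7] 107.9 [51 49 48]
330 230 [  5.9 -51. ] 45.2 [207 206 207]
330 234 [  8.7 -51. ] 44.6 [207 206 207]
330 238 [ 11.2 -51. ] 44.6 [192 191 192]
330 242 [  1.9 -51.8] 67.9 [132 130 130]
330 246 [  1.9 -51.9] 72.1 [130 127 127]
330 250 [  1.7 -52. ] 76.3 [129 127 127]
330 254 [  1.7 -52.2] 80.0 [129 127 127]
330 258 [  2.3 -52.2] 82.6 [129 127 126]
330 262 [  1.7 -52.4] 87.0 [129 127 126]
330 266 [  2.1 -52.5] 89.6 [129 127 126]
330 270 [  2.  -52.6] 92.9 [128 126 126]
330 274 [  1.5 -52.7] 96.7 [129 126 126]
330 278 [  1.5 -52.8] 99.5 [128 126 125]
330 282 [  3.2 -52.8] 99.7 [111 108 108]
330 286 [  0.5 -53. ] 106.3 [51 48 47]
330 290 [  0.8 -53.1] 108.4 [50 47 46]
```

Depth shows the fingertips at z≈66 mm, about 4 mm above the reported TCP height, not 25 mm below it as the notes say. I'll back off, lower in steps and check against depth each time.

```bash
cat > tip.py <<'E'
from m3 import *
def tip():
    s=state(); t=np.array(s["tcp_pos"]); a=loc(t[None])[0]; print("tcp",a.round(1),t[2].round(4),"F",s["contact_force"].round(1))
    im,d,W=cloud("wrist"); L=loc(W); z=W[...,2]*1000
    for u in (312,328):
        col=[(v,)+tuple(L[v,u].round(1))+(z[v,u].round(1),) for v in range(225,290) if abs(L[v,u,0]-a[0]+11.5)<4 and abs(L[v,u,1]-a[1])<14]
        print(u,col[:4])
    print("deck",np.nanmedian(z[190:215,230:300]).round(1), "dist shot",im.shape)
tip()
E
python3 -m handwheel '[[-0.012,-0.0028,0,0,-1],[-0.024,-0.0055,0,0,-1],[-0.038,-0.009,0,0,-1],[-0.038,-0.009,-0.01,0,-1],[-0.038,-0.009,-0.02,0,-1]]'; python3 -m handwheel '[[0,0,0,0,-1],[0,0,0,0,-1],[0,0,0,0,-1],[0,0,0,0,-1],[0,0,0,0,-1]]'; python3 tip.py
```

```text
clock: 4.35
tcp_pos: [0.5821, -0.1095, 0.0421]
tool_rot: [-0.111, 0.994, -0.0, 0.0]
contact_force: [0.8, 0.7, -0.4]
grip_width: -0.004
gripper_force: 0.0
clock: 4.97
tcp_pos: [0.5822, -0.1094, 0.0428]
tool_rot: [-0.111, 0.994, -0.0, 0.0]
contact_force: [0.2, 0.1, 0.1]
grip_width: 0.002
gripper_force: 0.0
tcp [-25.6 -56.9] 0.0428 F [0.2 0.1 0.1]
312 [(225, np.float64(-38.8), np.float64(-61.2), np.float64(31.8)), (226, np.float64(-38.3), np.float64(-61.2), np.float64(31.9)), (227, np.float64(-38.3), np.float64(-61.2), np.float64(33.1)), (228, np.float64(-37.4), np.float64(-61.2), np.float64(32.5))]
328 [(225, np.float64(-39.4), np.float64(-52.6), np.float64(33.2)), (226, np.float64(-38.8), np.float64(-52.6), np.float64(33.1)), (228, np.float64(-37.6), np.float64(-52.6), np.float64(33.0)), (229, np.float64(-36.9), np.float64(-52.6), np.float64(32.8))]
deck 31.9 dist shot (400, 640, 3)
```

```bash
sed -i 's/print(u,col\[:4\])/print(u,[tuple(map(float,c)) for c in col if c[3]>35][:4])/' tip.py
python3 -m handwheel '[[0,0,-0.003,0,-1],[0,0,-0.006,0,-1],[0,0,-0.008,0,-1],[0,0,-0.008,0,-1],[0,0,-0.008,0,-1]]';  python3 tip.py
```

```text
clock: 5.65
tcp_pos: [0.582, -0.1094, 0.0346]
tool_rot: [-0.111, 0.994, 0.0, 0.0]
contact_force: [-0.2, 0.1, -0.8]
grip_width: 0.003
gripper_force: 0.0
tcp [-25.7 -56.9] 0.0346 F [-0.2  0.1 -0.8]
312 [(241.0, -36.7, -60.9, 38.1), (242.0, -37.3, -60.9, 40.3), (243.0, -37.3, -60.8, 41.3), (244.0, -37.5, -60.8, 42.7)]
328 [(241.0, -37.2, -53.0, 39.0), (242.0, -36.8, -53.0, 39.4), (243.0, -37.3, -53.0, 41.4), (244.0, -37.0, -53.0, 41.8)]
deck 31.8 dist shot (400, 640, 3)
```

```bash
python3 -m handwheel '[[0,0,-0.003,0,-1],[0.008,0.0018,-0.003,0,-1],[0.016,0.0037,-0.003,0,-1],[0.024,0.0055,-0.003,0,-1],[0.031,0.0071,-0.003,0,-1]]'
python3 m3.py b wrist
```

```text
clock: 6.32
tcp_pos: [0.6138, -0.1021, 0.0315]
tool_rot: [-0.111, 0.994, -0.0, 0.0]
contact_force: [-0.4, -0.4, 1.0]
grip_width: -0.002
gripper_force: 0.2
tcp im [  6.8 -56.9] 0.0315 F [-0.4 -0.4  1. ]
wrist 281 x [-4.9 -0. ] y [-70.6 -50.9] [array([ -3.4, -60.9]), array([ 4.3, 20.4]), np.float64(15.7)] 88.0
wrist 104 x [-1.3  0.3] y [-50.  -43.7] [array([ -0.6, -46.8]), array([6.4, 1.8]), np.float64(87.2)] 49.0
wrist 246 x [16.5 21.4] y [-94.2 -76.1] [array([ 18.8, -85.3]), array([18.7,  5.7]), np.float64(86.1)] 148.0
wrist 222 x [16.4 20.3] y [-38.5 -19.6] [array([ 18.4, -29.1]), array([ 4.4, 20. ]), np.float64(1.8)] 115.0
wrist 63 x [40.9 43.5] y [-59.4 -55.4] [array([ 42.2, -57.5]), array([2.7, 4.6]), np.float64(3.3)] 116.0
```

```bash
python3 -m handwheel '[[0.001,0.0002,0,0,-1],[0.002,0.0005,0,0,-1],[0.003,0.0007,0,0,-1],[0.004,0.0009,0,0,-1],[0.0045,0.001,0,0,-1]]'
python3 -m handwheel '[[0.0003,0.0001,0,0,-1],[0.0006,0.0001,0,0,-1],[0.0009,0.0002,0,0,-1],[0.0012,0.0003,0,0,-1],[0.0012,0.0003,0,0,-1]]'; python3 m3.py b wrist
```

```text
clock: 7.0
tcp_pos: [0.6175, -0.1013, 0.0316]
tool_rot: [-0.111, 0.994, 0.0, -0.0]
contact_force: [-1.4, 0.1, -0.5]
grip_width: 0.003
gripper_force: 0.1
clock: 7.62
tcp_pos: [0.6188, -0.101, 0.0316]
tool_rot: [-0.111, 0.994, -0.0, 0.0]
contact_force: [-0.3, -0.5, 0.5]
grip_width: -0.002
gripper_force: 0.1
tcp im [ 12. -57.] 0.0316 F [-0.3 -0.5  0.5]
wrist 288 x [-0.1  5.1] y [-70.7 -51. ] [array([  1.7, -61.1]), array([ 4.6, 20.3]), np.float64(15.8)] 89.0
wrist 95 x [4.  5.3] y [-50.  -43.8] [array([  4.6, -46.9]), array([6.2, 1.4]), np.float64(87.6)] 50.0
wrist 247 x [21.5 26.5] y [-94.4 -76. ] [array([ 24.6, -85. ]), array([19.6,  6.3]), np.float64(88.0)] 155.0
wrist 238 x [21.8 25.8] y [-38.8 -19.7] [array([ 24. , -29.1]), array([ 5.1, 19.9]), np.float64(2.2)] 117.0
wrist 63 x [46.3 48.7] y [-59.5 -55.5] [array([ 47.4, -57.4]), array([4.7, 2.4]), np.float64(87.8)] 119.0
```

```bash
python3 -m handwheel '[[0.0004,0.0001,0,0,-1],[0.0008,0.0002,0,0,-1],[0.0012,0.0003,0,0,-1],[0.0012,0.0003,0,0,-1],[0.0012,0.0003,0,0,-1]]'
```

```text
clock: 8.3
tcp_pos: [0.6195, -0.1009, 0.0316]
tool_rot: [-0.111, 0.994, -0.0, -0.0]
contact_force: [-3.0, -1.2, 1.6]
grip_width: 0.003
gripper_force: 1.2
```

The slide is against the rail, with a 3 N reaction. Next I back off, lift clear and go round behind the trailing end.

```bash
python3 -m handwheel '[[-0.008,-0.0018,0,0,-1],[-0.008,-0.0018,0.025,0,-1],[0.01,-0.02,0.03,0,-1],[0.025,-0.04,0.03,0,-1],[0.0375,-0.054,0.03,0,-1]]'
python3 -m handwheel '[[0,0,0,0,-1],[0,0,0,0,-1],[0,0,-0.01,0,-1],[0,0,-0.02,0,-1],[0,0,-0.02,0,-1]]'; python3 m3.py c wrist scene
python3 -c "
import cv2;cv2.imwrite('pics/c.png',cv2.resize(cv2.imread('pics/c_wrist.png')[180:,260:],None,fx=2,fy=2))"
```

```text
clock: 8.93
tcp_pos: [0.6582, -0.1554, 0.0619]
tool_rot: [-0.111, 0.994, -0.0, 0.001]
contact_force: [-0.5, 0.5, 0.5]
grip_width: -0.002
gripper_force: 0.0
clock: 9.55
tcp_pos: [0.6559, -0.1541, 0.0399]
tool_rot: [-0.112, 0.994, 0.001, -0.002]
contact_force: [-0.0, 0.1, 0.1]
grip_width: -0.003
gripper_force: 0.0
tcp im [  36.2 -117. ] 0.0399 F [-0.   0.1  0.1]
wrist 4345 x [22.8 49. ] y [-95.2 -19.8] [array([ 36.2, -57.2]), array([27.7, 76.5]), np.float64(0.1)] 145.0
wrist 83 x [24.4 25.4] y [-121.  -110.8] [array([  24.8, -115.8]), array([10.3,  1.1]), np.float64(89.5)] 98.0
wrist 16 x [28.5 29.5] y [-110.2 -105.9] [array([  29.1, -108.1]), array([4.5, 0.9]), np.float64(84.5)] 68.0
tcp im [  36.7 -117.4] 0.0406 F [-0.9  0.1  0.8]
scene 181 x [19.6 49.6] y [-94.2 -19.3] [array([ 36. , -56.6]), array([32.3, 76.1]), np.float64(1.6)] 147.0
```

View pics/c.png

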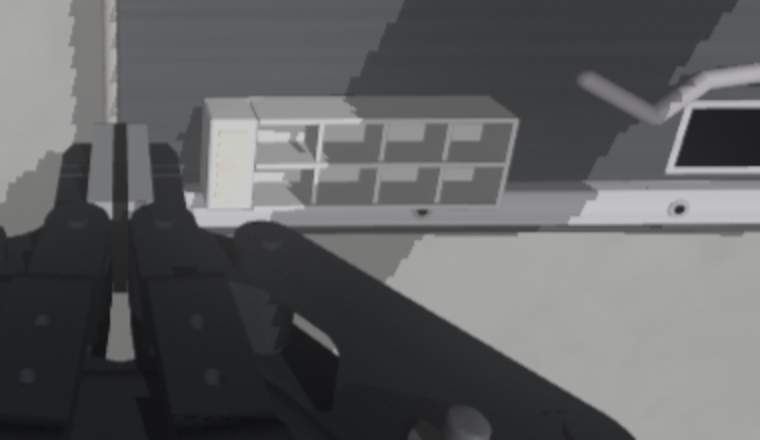

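The view confirms the slide lies flat on the rail at imager (35, -57), with the jaws behind its trailing end. I lower and push along the rail.

```bash
python3 -m handwheel '[[0,0,-0.005,0,-1],[0,0,-0.009,0,-1],[0,0,-0.009,0,-1],[-0.0011,0.0049,-0.009,0,-1],[-0.0023,0.0097,-0.009,0,-1]]'
python3 -m handwheel '[[-0.0014,0.0058,0,0,-1],[-0.0027,0.0117,0,0,-1],[-0.0041,0.0175,0,0,-1],[-0.0054,0.0234,0,0,-1],[-0.0068,0.0292,0,0,-1]]'; python3 m3.py d wrist
```

```text
clock: 10.28
tcp_pos: [0.6551, -0.1447, 0.0328]
tool_rot: [-0.111, 0.994, -0.0, 0.0]
contact_force: [-0.5, -0.0, 0.7]
grip_width: 0.003
gripper_force: 0.0
clock: 10.9
tcp_pos: [0.6484, -0.1158, 0.0327]
tool_rot: [-0.111, 0.994, -0.0, 0.0]
contact_force: [0.5, -3.0, -0.1]
grip_width: 0.001
gripper_force: 1.4
tcp im [ 37.5 -78. ] 0.0327 F [ 0.5 -3.  -0.1]
wrist 4651 x [22.8 48.9] y [-68.1  10.6] [array([ 35.8, -29.8]), array([27.5, 83. ]), np.float64(0.0)] 145.0
wrist 184 x [25.4 26.6] y [-84.8 -71.9] [array([ 26. , -78.3]), array([13. ,  1.3]), np.float64(88.7)] 111.0
wrist 95 x [29.5 30.6] y [-91.8 -85.3] [array([ 30.1, -88.6]), array([1.1, 6.7]), np.float64(2.2)] 51.0
```

```bash
python3 -m handwheel '[[-0.0014,0.0058,0,0,-1],[-0.0027,0.0117,0,0,-1],[-0.0041,0.0175,0,0,-1],[-0.0054,0.0234,0,0,-1],[-0.0068,0.0292,0,0,-1]]'; python3 m3.py d wrist
```

```text
clock: 11.58
tcp_pos: [0.6416, -0.0862, 0.0327]
tool_rot: [-0.111, 0.994, -0.0, 0.0]
contact_force: [1.7, -2.5, 0.7]
grip_width: 0.002
gripper_force: 1.2
tcp im [ 37.5 -47.7] 0.0327 F [ 1.7 -2.5  0.7]
wrist 4945 x [22.7 48.8] y [-58.   40.9] [array([35.7, -9.9]), array([103.4,  27.4]), np.float64(89.5)] 144.0
```

```bash
python3 -m handwheel '[[-0.0014,0.0058,0,0,-1],[-0.0027,0.0117,0,0,-1],[-0.0041,0.0175,0,0,-1],[-0.0054,0.0234,0,0,-1],[-0.0068,0.0292,0,0,-1]]'; python3 -m handwheel '[[-0.0014,0.0058,0,0,-1],[-0.0027,0.0117,0,0,-1],[-0.0041,0.0175,0,0,-1],[-0.0052,0.022,0,0,-1],[-0.0057,0.0245,0,0,-1]]'; python3 m3.py d wrist
```

```text
clock: 12.25
tcp_pos: [0.6347, -0.0569, 0.0326]
tool_rot: [-0.111, 0.994, 0.0, 0.0]
contact_force: [0.9, -1.1, 0.6]
grip_width: -0.003
gripper_force: 1.0
clock: 12.88
tcp_pos: [0.6287, -0.0325, 0.0326]
tool_rot: [-0.112, 0.994, 0.0, -0.0]
contact_force: [1.8, -1.3, 0.1]
grip_width: -0.002
gripper_force: 1.0
tcp im [37.1  7.6] 0.0326 F [ 1.8 -1.3  0.1]
wrist 4689 x [21.9 48.2] y [17.7 96.2] [array([35.5, 55.8]), array([27.5, 83. ]), np.float64(0.6)] 172.0
wrist 188 x [24.9 26.5] y [ 0.9 13.7] [array([25.6,  7.3]), array([12.9,  1.7]), np.float64(89.7)] 84.0
wrist 92 x [28.9 30.3] y [-6.2  0. ] [array([29.5, -3. ]), array([6.6, 1.5]), np.float64(89.8)] 43.0
```

```bash
python3 -m handwheel '[[-0.0005,0.002,0,0,-1],[-0.0009,0.004,0,0,-1],[-0.0013,0.0055,0,0,-1],[-0.0015,0.0065,0,0,-1],[-0.0017,0.0072,0,0,-1]]'; python3 -m handwheel '[[-0.0001,0.0004,0,0,-1],[-0.0002,0.0008,0,0,-1],[-0.0003,0.0012,0,0,-1],[-0.0003,0.0012,0,0,-1],[-0.0003,0.0012,0,0,-1]]'; python3 m3.py e wrist
```

```text
clock: 13.55
tcp_pos: [0.6275, -0.0263, 0.0326]
tool_rot: [-0.111, 0.994, -0.001, 0.0]
contact_force: [0.4, -3.2, -0.6]
grip_width: -0.001
gripper_force: 1.6
clock: 14.18
tcp_pos: [0.6274, -0.0243, 0.0329]
tool_rot: [-0.111, 0.994, 0.0, 0.0]
contact_force: [2.3, -2.1, 1.1]
grip_width: -0.0
gripper_force: 2.0
tcp im [37.6 15.8] 0.0329 F [ 2.3 -2.1  1.1]
wrist 4524 x [22.4 48.6] y [ 25.7 103.8] [array([35.7, 63.2]), array([27.4, 81.5]), np.float64(0.0)] 172.0
wrist 190 x [25.5 27. ] y [ 9.1 21.9] [array([26.3, 15.5]), array([13. ,  1.6]), np.float64(89.9)] 81.0
wrist 95 x [29.6 30.8] y [1.9 8.4] [array([30.1,  5.1]), array([6.7, 1.4]), np.float64(89.8)] 42.0
```

```bash
python3 -m handwheel '[[-0.0001,0.0003,0,0,-1],[-0.0002,0.0006,0,0,-1],[-0.0003,0.001,0,0,-1],[-0.0003,0.001,0,0,-1],[-0.0003,0.001,0,0,-1]]'; python3 -m handwheel '[[-0.0001,0.0003,0,0,-1],[-0.0002,0.0006,0,0,-1],[-0.0002,0.0006,0,0,-1],[-0.0002,0.0006,0,0,-1],[-0.0002,0.0006,0,0,-1]]'
```

```text
clock: 14.85
tcp_pos: [0.6273, -0.0243, 0.0329]
tool_rot: [-0.111, 0.994, -0.001, 0.0]
contact_force: [2.7, -4.6, 2.4]
grip_width: -0.0
gripper_force: 3.1
clock: 15.48
tcp_pos: [0.6273, -0.0242, 0.0329]
tool_rot: [-0.111, 0.994, -0.001, 0.001]
contact_force: [4.4, -5.4, 1.2]
grip_width: 0.001
gripper_force: 3.8
```

```bash
python3 -m handwheel '[[-0.0002,0.0006,0,0,-1],[-0.0003,0.0012,0,0,-1],[-0.0004,0.0016,0,0,-1],[-0.0004,0.0016,0,0,-1],[-0.0004,0.0016,0,0,-1]]'; python3 m3.py e wrist;  python3 -m handwheel '[[0.0006,-0.0026,0,0,-1],[0.0012,-0.005,0,0,-1],[0.0012,-0.005,0.01,0,-1],[0.0012,-0.005,0.03,0,-1],[0.0012,-0.005,0.05,0,-1]]'; python3 -m handwheel '[[0,-0.02,0.02,0,-1],[-0.02,-0.05,0.05,0,-1],[-0.04,-0.08,0.08,0,-1],[-0.05,-0.08,0.08,0,-1],[-0.05,-0.08,0.08,0,-1]]'; python3 m3.py f wrist scene
python3 -c "
import cv2;cv2.imwrite('pics/f.png',cv2.resize(cv2.imread('pics/f_wrist.png')[150:350,260:560],None,fx=2.5,fy=2.5))"
```

```text
clock: 16.1
tcp_pos: [0.6274, -0.024, 0.033]
tool_rot: [-0.111, 0.994, -0.003, 0.001]
contact_force: [4.4, -8.7, 1.7]
grip_width: 0.003
gripper_force: 5.6
tcp im [37.7 16.1] 0.033 F [ 4.4 -8.7  1.7]
wrist 4743 x [22.5 48.6] y [ 12.5 103.8] [array([35.7, 56.7]), array([94.6, 27.5]), np.float64(89.9)] 167.0
wrist 93 x [29.7 31. ] y [2.4 8.8] [array([30.4,  5.6]), array([1.4, 6.6]), np.float64(2.2)] 42.0
clock: 16.77
tcp_pos: [0.6257, -0.0256, 0.0828]
tool_rot: [-0.112, 0.994, 0.001, -0.002]
contact_force: [0.1, -0.3, 0.8]
grip_width: 0.002
gripper_force: 0.0
clock: 17.4
tcp_pos: [0.5758, -0.1054, 0.1621]
tool_rot: [-0.111, 0.994, 0.001, -0.001]
contact_force: [-0.7, -0.0, -0.4]
grip_width: 0.004
gripper_force: 0.0
tcp im [-31.  -51.6] 0.1621 F [-0.7 -0.  -0.4]
wrist 1225 x [22.3 48.5] y [ 28.9 103.7] [array([35.3, 66.3]), array([27.2, 75.5]), np.float64(0.0)] 156.0
tcp im [-30.4 -51.4] 0.1617 F [ 0.2 -0.5  0.5]
scene 155 x [20.1 49.1] y [ 29.7 103. ] [array([35.7, 66.7]), array([74.4, 31.4]), np.float64(89.8)] 165.0
```

View pics/f.png

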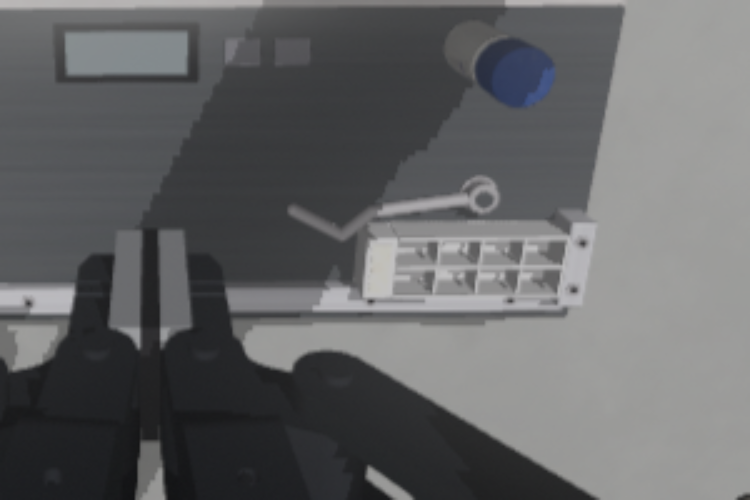

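```bash
python3 - <<'E'
from m3 import *
def nose(W):
    L=loc(W); z=W[...,2]*1000
    k=(z>34.5)&(z<43)&(L[...,0]>5)&(L[...,0]<40)&(L[...,1]>0)&(L[...,1]<28.0)
    p=L[k]; print(len(p)); 
    for y in range(0,28,4):
        q=p[(p[:,1]>=y)&(p[:,1]<y+4)]
        if len(q): print(y,q[:,0].min().round(1),q[:,0].max().round(1))
nose(np.load("wrist0.npy")); nose(cloud("wrist")[2])
E
```

```text
113
0 15.0 18.1
4 15.2 21.2
8 17.1 22.7
12 19.9 24.5
16 21.0 27.5
20 23.4 29.4
24 20.8 29.3
168
0 13.4 18.3
4 14.0 21.2
8 16.3 22.9
12 18.7 24.6
16 21.0 27.0
20 21.4 28.3
24 18.7 27.4
```

```bash
python3 -c "
from plant import sign_off; print(sign_off())"
```

```text
the job is handed in; nothing more can be done
None
```

The slide is pushed fully home against the rail and end stop, with the spring finger closed behind it by the last camera check; the arm is clear and the job was handed in at about 17.5 s, with no verdict returned.

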